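# Back off the ratchet carton press

### The job

The small tablet carton is clamped in the ratchet press on the table. Swing the press's pawl clear of the ratchet wheel, then turn the crank backward (clockwise seen from above) by about a quarter turn, so that the sliding jaw stands at least 20 mm away from the carton. Leave the pawl clear of the wheel and the carton lying where it is.

Things in the scene. Friction and masses are not known exactly. Their poses are not given: they have to be found in the camera images.
- pawl_pin (a point): Grip or push point on the pawl's upright steel pin: round, 12 mm thick, head 15 mm, free from 45 to 92 mm above the table; this point is on its axis, 74 mm above the table. The pin stands on the free end of the flat dark pawl, just outside the toothed wheel, on the side away from the crank knob (the far side, seen from the robot).
- pawl_pivot (a point): A point on the pawl's upright pivot axis, 74 mm above the table (in free air over the pivot, whose own top is 50 mm above the table). The pin stands 48 mm from it and swings about it in a level arc.
- press_pawl (a joint): Angle of the pawl in rad: 0 is fully engaged with its nose between two teeth; it grows up to its stop at 0.75 as the pawl is swung outward, away from the wheel (the pin turns clockwise about the pivot, seen from above). The nose is clear of the teeth from about 0.16. The pivot is stiff (about 1 N at the pin) and the pawl stays where it is left.
- crank_knob (a point): The point to grip on the crank's upright black knob, a round knob 16 to 18 mm thick, 98 mm above the table at its top, standing on the crank arm (arm's top 54 mm above the table); this point is on the knob's axis 80 mm above the table, 58 mm from the wheel's axis. The knob does not turn on the arm, it turns with the wheel.
- wheel_axis (a point): A point on the upright axis of the toothed ratchet wheel, 80 mm above the table (in free air over the hub, whose top is 60 mm above the table). The wheel has 52 mm radius and its top is 46 mm above the table. The knob swings about this axis in a level arc.
- press_wheel (a joint): Turn of the ratchet wheel and crank in rad: 0 at the start (clamped), growing as it is turned backward, clockwise seen from above, up to a stop at 1.75. While the pawl is engaged it blocks backward turning after about 0.05. Light (about 1 N at the knob); it stays where it is left. 1 rad moves the jaw 20 mm.
- press_jaw (a joint): Travel of the sliding aluminium jaw in m: 0 when closed on the carton (about 1 mm from it), 0.035 fully back. The wheel drives it.
- carton_mid (a point): Centre of the tablet carton lying flat in the press between the fixed anvil and the jaw, 46 x 92 x 30 mm, its underside 12 mm above the table on the press's base plate. The press itself, a grey base plate 154 x 240 x 12 mm, is fixed to the table.
Mind the look-alikes: they are no part of the job. What is shaped like the part that bears carton_mid but blue is not meant.

How it is judged:
On the way, in this order (a step that is already met when the one before it is completed fails the run):
1. the pawl is swung clear of the teeth while the wheel has not yet been turned back (value of joint press_pawl above 0.17 rad and value of joint press_wheel below 0.2 rad), for 0.1 s.
2. the wheel is turned back until the jaw has gone back some 20 mm (at least 18) (value of joint press_jaw above 0.018 m), for 0.1 s.
At the end, for the whole second after the job is handed in: The jaw has been wound back some 20 mm or more (at least 18) and stands still, the pawl is still clear of the teeth (at least 0.16 rad), and the carton lies flat within 20 mm of where it was (value of joint press_pawl above 0.16 rad and value of joint press_jaw above 0.018 m and velocity of joint press_wheel between -0.05 and 0.05 rad/s and distance of carton_mid from where it was at the start of the episode below 0.02 m and angle between carton_mid's own z axis and vertical below 0.2 rad); the robot touches nothing.
It also fails if it takes over 45 s, if anything falls off the work surface, if the arm or the gripper's body presses on something with over 40 N, if the wrist force passes 120 N, or if a joint passes its speed limit or range.

### The arm

A 7-joint arm with a two-finger parallel gripper is mounted at the origin on a cart in front of the work surface, level with it; the furniture and walls round the work are solid. World frame = base frame: x ahead of the robot, y to its left, z up, the work surface at z = 0. Lengths are in m, angles in rad, forces in N, time in s.
With the tool pointing down it reaches from about 0.4 to 0.85 m from the base axis. Payload 10.4 kg.
Tool frame: the origin (TCP) lies midway between the tips of the shut fingers; the grasp point (between the pads) lies 19 mm behind it; z points along the fingers, y is the line along which they close (so a half turn about z gives the same grasp; the last joint's range is limited). The gripper opens to 85 mm and grips with 20 to 120 N. Pads are 22 mm wide; open, the fingers measure 114 mm over their backs; the gripper's body (76 mm by 85 mm) begins 54 mm behind the grasp point. The pads swing forward as they close: fully open they stand 13 mm farther back than shut.
Start: joints at [1.308, 0.332, -0.065, 1.46, 0.022, 1.35, -0.088], TCP at [0.148, -0.607, 0.231] pointing down, gripper open.
Joint ranges: [-2.6, 2.6], [-0.5, 2.12], [-1.47, 1.34], [0.16, 2.42], [-1.27, 4.41], [0.06, 2.06], [-2.6, 2.6]. Speed limits (rad/s): [2.22, 2.22, 2.79, 2.79, 3.14, 3.14, 3.14].

### API

Orientations are given as a unit quaternion [x, y, z, w].
In Python, from workcell import get_obs, camera, camera_params, hand_in gives the robot as it stands.
- The arm moves only by the tool carry_out, never from a script. Its argument "commands" is a list that holds one entry, the list of rows, each a list of 6 numbers: the shift along the tool's x, y, z in units of 40 mm (1.0 is 40 mm), then the turn, a rotation vector about the tool's x, y, z in units of 6 degrees (1.0 is 6 degrees). In form: [[[x, y, z, ax, ay, az], ...]]. A call has 1 to 20 rows; each row shifts and turns the commanded pose from where the row before left it, along the tool's axes as they then stand; what a row does not reach is not made up. A row lasts 1/12 s, in which the tool goes at most 41.7 mm and 7.16 degrees, less where a joint would pass 70% of its speed; a pose out of reach is approached as far as the arm can. A call is refused whole if a number of a shift passes 1 or a number of a turn 1, either way. A call with a gripper value outside its range is refused whole. "hand" is the closure, from -1 (fully open) to 1 (shut), set as the call begins (left out, the last holds). The fingers move at their own pace and stop on an object; "force" is the grip in N (left out, the last holds). Time passes only in rows, so rows that do not move let the fingers close. It gives the time, the measured TCP pose, the force, the opening and the grip force at its end, in the units of the state.
- get_obs(): the state, without advancing time (a new reading comes with each control period).
- camera(name): name is "scene" or "side" or "wrist"; returns the picture (480x640x3 uint8, red, green, blue); there is no depth.
- camera_params(name): a dict with "mtx" (3x3 intrinsics, pixels), "k1" (the pictures are not rectified: a ray, as slopes to the right and down, at radius r is drawn at 1 + k1 r^2 times it, then the intrinsics apply), "R" (3x3) and "t" (3): a world point X has camera coordinates R X + t. Camera axes: x right, y down, z forward; pixel columns grow to the right and rows downward; lengths in m; the calibration is good to about 2 mm. A picture is of the moment at which its call begins: read the wrist's pose just before it. camera_params takes no time and is no camera call; for the wrist camera it gives the pose at the moment of the call.
- hand_in(): hands the job in; it is judged then, once.
The state is a dict: "clock": time; "joint_pos": joint angles; "joint_velocities": joint speeds; "tau": joint torques, N m; "position": TCP position; "ee_rot": TCP orientation; "ft_force": force on the tool from outside, world axes, zero at the start; "torque": the same for the moment, N m; "grip_width": opening from 0.0 (shut) to 1.0 (fully open); "grasp_force": force on a finger pad.
Only numpy, scipy, OpenCV 4.12 (cv2) and the standard library are available. Lean on these libraries where they do the work, as an engineer would, in place of code of your own. Each camera call takes 0.05 s, during which the arm holds its last target. There are 200 camera calls.

## Working session

There is one attempt and no reset: what is moved stays moved. The work goes in short steps, Python scripts to look and compute and a tool call to move; the robot and the scene stay as the last step left them, time stands still between calls to the robot, and variables do not carry over. Pictures are saved under pics/ and viewed, at most 10 in all, crops included, and the job is handed in when it is done.

Besides the shell and the picture viewer there is one more tool, called after "Call:" by a JSON object that holds its "op" and its "data", one argument or row to a line. carry_out: Moves the arm, as the interface text tells. Its arguments: {"type":"object","properties":{"commands":{"type":"array"},"hand":{"type":"number"},"force":{"type":"number"}},"required":["commands"]}

```bash
mkdir -p pics; python3 - <<'E'
from workcell import *
import cv2
o=get_obs();print(o)
for n in("scene","side"):
    cv2.imwrite(f"pics/{n}0.png",camera(n)[:,:,::-1]);p=camera_params(n);print(n,p)
E
```

```text
{'clock': 0.0, 'joint_pos': array([ 1.30837777,  0.33286266, -0.06471494,  1.46093533,  0.0216003 ,
        1.34988415, -0.08852154]), 'joint_velocities': array([ 8.41256516e-05,  7.29696190e-04,  6.85844276e-04,  7.88136045e-04,
       -1.63643264e-04,  7.41694370e-04,  1.71025147e-03]), 'tau': array([ 2.09555088e-03, -6.25444651e+01,  5.05123765e-02, -3.91600049e+01,
        1.63195952e-02,  9.99903772e-03,  4.65485323e-05]), 'position': array([ 0.14837049, -0.60675484,  0.23052458]), 'ee_rot': array([ 9.92818443e-01,  1.19628819e-01, -1.12888699e-04, -6.87737297e-04]), 'ft_force': array([ 0.30351764,  0.46509453, -0.44246052]), 'torque': array([ 0.0030523 , -0.01496078, -0.05440436]), 'grasp_force': 0.0, 'grip_width': 0.9999518190532726}
scene {'mtx': array([[476.45275982,   0.        , 319.39838379],
       [  0.        , 476.45275982, 249.27761518],
       [  0.        ,   0.        ,   1.        ]]), 'k1': -0.004699140422467453, 'R': array([[ 0.87374234, -0.48631249,  0.00863017],
       [-0.37547239, -0.685666  , -0.62360453],
       [ 0.30918408,  0.5416293 , -0.78169233]]), 't': array([-0.44769174,  0.3775716 ,  0.64845153])}
side {'mtx': array([[534.20768213,   0.        , 320.18766839],
       [  0.        , 534.20768213, 234.76127463],
       [  0.        ,   0.        ,   1.        ]]), 'k1': -0.08767944343015725, 'R': array([[-0.97579748, -0.21797072, -0.01755095],
       [-0.11973066,  0.59971061, -0.79120905],
       [ 0.1829859 , -0.76995841, -0.61129388]]), 't': array([0.61984707, 0.03089242, 0.91350932])}
```

View pics/scene0.png

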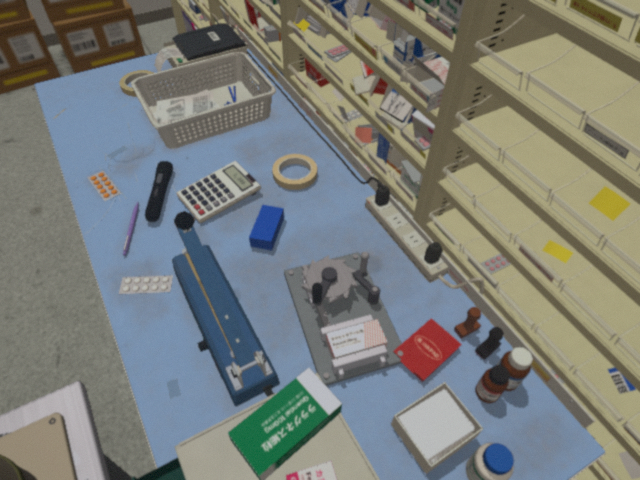

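View pics/side0.png

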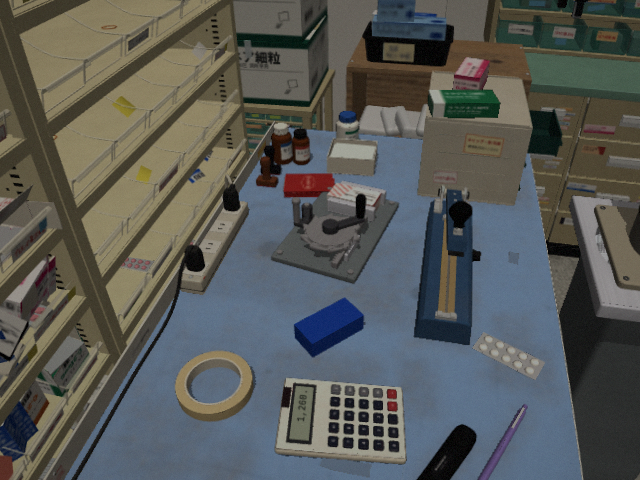

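The press sits around (345,315) in the scene view and (335,230) in the side view. The white carton in it is at scene (355,338). The blue look-alike box at scene (267,227) is not meant. I'll confirm this in one enlarged crop.

```bash
python3 - <<'E'
import cv2,numpy as np
a=cv2.imread("pics/scene0.png")[240:390,275:405];b=cv2.imread("pics/side0.png")[170:290,265:405]
a=cv2.resize(a,(390,450),interpolation=cv2.INTER_CUBIC);b=cv2.resize(b,(408,350),interpolation=cv2.INTER_CUBIC)
c=np.zeros((450,798,3),np.uint8);c[:,:390]=a;c[:350,390:]=b
cv2.imwrite("pics/crop0.png",c)
E
```

```text
(no output)
```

View pics/crop0.png

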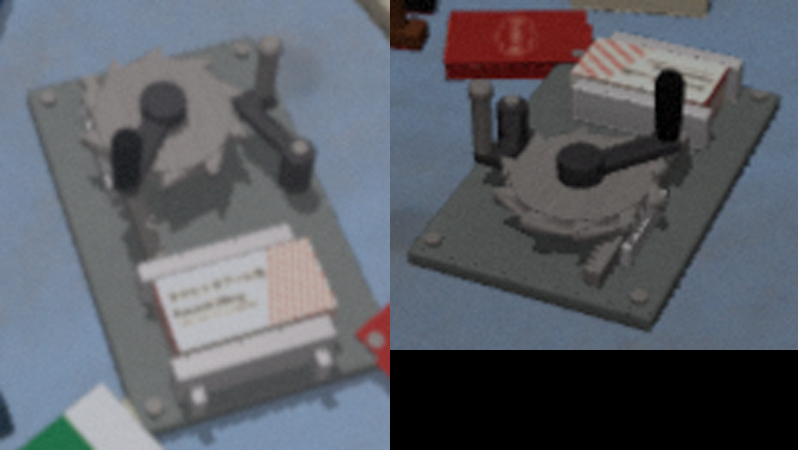

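Left crop (scene): the pin with its head is at (270,43), the pivot block at (297,146), the black knob at (126,135) and the hub at (163,98). Right crop (side): pin (480,88), pivot (513,103), knob (669,77), hub (578,157). The white, striped carton lies between the anvil and the jaw, so it is the one meant.

```bash
cat > h.py <<'E'
from workcell import *
import cv2,numpy as np
def ray(n,u,v,P=None):
    p=P or camera_params(n)
    q=cv2.undistortPoints(np.array([[[u,v]]],float),p['mtx'],np.array([p['k1'],0,0,0]))[0,0]
    R,t=np.array(p['R']),np.array(p['t']);return -R.T@t,R.T@np.array([q[0],q[1],1])
def onz(n,u,v,z,P=None):
    c,d=ray(n,u,v,P);return c+d*(z-c[2])/d[2]
def tri(a,b):
    (c,d),(e,f)=a,b;s=np.linalg.lstsq(np.c_[d,-f],e-c,rcond=None)[0];return (c+d*s[0]+e+f*s[1])/2
E
python3 - <<'E'
from h import *
S=lambda x,y:(275+x/3,240+y/3)
T=lambda x,y:(265+(x-390)/2.914,170+y/2.917)
np.set_printoptions(precision=4,suppress=True)
for n,a,b,z in[("pin",(270,41),(480,88),.092),("pivot",(297,146),(513,103),.05),("knob",(126,135),(669,77),.098),("hub",(163,98),(578,157),.06)]:
    print(n,onz("scene",*S(*a),z),onz("side",*T(*b),z),tri(ray("scene",*S(*a)),ray("side",*T(*b))))
print([onz("scene",*S(*a),.012)[:2] for a in[(30,92),(255,40),(387,363),(135,430)]])
E
```

```text
pin [0.6563 0.0964 0.092 ] [0.6524 0.1032 0.092 ] [0.6556 0.0978 0.0891]
pivot [0.6489 0.049  0.05  ] [0.6459 0.0552 0.05  ] [0.6486 0.0502 0.0471]
knob [0.5489 0.0754 0.098 ] [0.5461 0.0799 0.098 ] [0.548  0.0764 0.0961]
hub [0.5935 0.1106 0.06  ] [0.5923 0.1153 0.06  ] [0.5937 0.1119 0.0577]
[array([0.5402, 0.1846]), array([0.6877, 0.1516]), array([ 0.6307, -0.0767]), array([ 0.4894, -0.0431])]
```

```bash
python3 - <<'E'
from h import *
np.set_printoptions(precision=3,suppress=True)
print("cabinet base",onz("side",420,193,0),onz("side",518,200,0))
print("green",tri(ray("scene",285,425),ray("side",465,103)),tri(ray("scene",340,408),ray("side",430,110)))
print("cab top corner",tri(ray("scene",180,440),ray("side",527,118)))
print("dispenser/sealer hi",onz("scene",252,375,.06),onz("scene",185,220,.08),"strip",onz("scene",440,262,.03),onz("scene",375,200,.03))
print("bottles",tri(ray("scene",517,358),ray("side",282,127)))
E
```

```text
cabinet base [ 0.451 -0.102  0.   ] [ 0.258 -0.115  0.   ]
green [ 0.39  -0.131  0.187] [ 0.456 -0.139  0.166]
cab top corner [ 0.28  -0.089  0.188]
dispenser/sealer hi [0.395 0.001 0.06 ] [0.409 0.334 0.08 ] strip [0.801 0.05  0.03 ] [0.782 0.246 0.03 ]
bottles [ 0.757 -0.178  0.081]
```

Call:
{"op": "carry_out", "data": {
  "commands": [
    [[0, 0, -0.75, 0, 0, 0.76], [0, 0, -0.75, 0, 0, 0.76], [0, 0, -0.75, 0, 0, 0.76], [0, 0, -0.75, 0, 0, 0], [0.47, -0.7, 0, 0, 0, 0], [0.47, -0.7, 0, 0, 0, 0], [0.47, -0.7, 0, 0, 0, 0], [0.47, -0.7, 0, 0, 0, 0], [0.47, -0.7, 0, 0, 0, 0], [0.47, -0.7, 0, 0, 0, 0], [0.47, -0.7, 0, 0, 0, 0], [0.47, -0.7, 0, 0, 0, 0], [0.47, -0.7, 0, 0, 0, 0], [0.47, -0.7, 0, 0, 0, 0], [0.47, -0.7, 0, 0, 0, 0], [0.47, -0.7, 0, 0, 0, 0]]
  ],
  "hand": 1
}}

```text
clock: 1.43
position: [0.3742, -0.2693, 0.3511]
ee_rot: [1.0, 0.0, -0.0, 0.0]
ft_force: [0.2, -1.0, 0.4]
grip_width: -0.001
grasp_force: 0.0
```

Call:
{"op": "carry_out", "data": {
  "commands": [
    [[0.48, -0.71, 0, 0, 0, 0], [0.48, -0.71, 0, 0, 0, 0], [0.48, -0.71, 0, 0, 0, 0], [0.48, -0.71, 0, 0, 0, 0], [0.48, -0.71, 0, 0, 0, 0], [0.48, -0.71, 0, 0, 0, 0], [0.48, -0.71, 0, 0, 0, 0], [0.48, -0.71, 0, 0, 0, 0], [0.48, -0.71, 0, 0, 0, 0], [0.48, -0.71, 0, 0, 0, 0], [0.48, -0.71, 0, 0, 0, 0], [0.48, -0.71, 0, 0, 0, 0], [0.44, -0.66, 0, 0, 0, 0], [0, 0, 0.8, 0, 0, 0], [0, 0, 0.8, 0, 0, 0], [0, 0, 0.8, 0, 0, 0], [0, 0, 0.8, 0, 0, 0], [0, 0, 0.8, 0, 0, 0], [0, 0, 0.5, 0, 0, 0]]
  ]
}}

```text
clock: 3.02
position: [0.6198, 0.096, 0.1674]
ee_rot: [1.0, 0.001, -0.002, 0.0]
ft_force: [-0.8, 0.2, 0.4]
grip_width: -0.001
grasp_force: 0.0
```

```bash
python3 - <<'E'
from h import *
print(get_obs()['position'])
P=camera_params("wrist")
a=camera("wrist")[:,:,::-1].copy();s=camera("side")[150:300,250:420,::-1]
def pr(n,X,P):
    c=P['R']@X+P['t'];q=c[:2]/c[2];q=q*(1+P['k1']*(q@q));return P['mtx'][:2,:2]@q+P['mtx'][:2,2]
for n,X in dict(pin=(.654,.0995,.092),piv=(.6475,.052,.05),knob=(.5475,.0775,.098),hub=(.593,.1125,.06)).items():
    u=pr("w",np.array(X),P);print(n,u);cv2.circle(a,tuple(int(v) for v in u),3,(0,0,255),-1)
c=np.zeros((480,640+0,3),np.uint8);c[:]=a
s=cv2.resize(s,None,fx=2.5,fy=2.5)
cv2.imwrite("pics/w1.png",a);cv2.imwrite("pics/s1.png",s)
E
```

```text
[0.61981133 0.09595752 0.16735333]
pin [314.83915772 194.1661325 ]
piv [378.61591958 193.30495369]
knob [346.32744805 345.14569958]
hub [298.97105216 265.39161691]
```

View pics/w1.png

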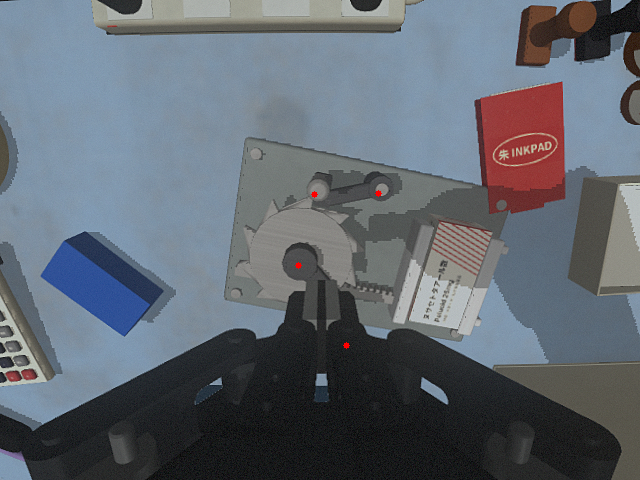

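The markers fall on the pin (actual about (318,188)), the pivot and the hub, so the positions hold to about 4 mm. Next I descend and push the pin in +x.

Call:
{"op": "carry_out", "data": {
  "commands": [
    [[0, 0, 0.6, 0, 0, 0], [0, 0, 0.6, 0, 0, 0], [0, 0, 0.6, 0, 0, 0], [0, 0, 0.5, 0, 0, 0], [0, 0, 0.15, 0, 0, 0], [0, 0, 0, 0, 0, 0], [0.2, 0, 0, 0, 0, 0], [0.15, 0, 0, 0, 0, 0], [0.15, 0, 0, 0, 0, 0], [0.1, 0, 0, 0, 0, 0], [0.1, 0, 0, 0, 0, 0], [0.1, 0, 0, 0, 0, 0], [0.1, 0, 0, 0, 0, 0], [0.1, 0, 0, 0, 0, 0], [0.1, 0, 0, 0, 0, 0], [0, 0, 0, 0, 0, 0], [0, 0, 0, 0, 0, 0], [0, 0, 0, 0, 0, 0]]
  ]
}}

```text
clock: 4.62
position: [0.6654, 0.0969, 0.0734]
ee_rot: [1.0, 0.001, 0.0, -0.0]
ft_force: [0.6, 0.1, 0.6]
grip_width: -0.001
grasp_force: 0.0
```

```bash
python3 - <<'E'
from h import *
o=get_obs();print(o['position'],o['ft_force'])
a=camera("wrist")[:,:,::-1].copy();s=camera("side")[160:280,260:400,::-1]
s=cv2.resize(s,(420,360),interpolation=cv2.INTER_CUBIC);a=cv2.resize(a[100:400,150:530],(380,300))
c=np.zeros((360,800,3),np.uint8);c[:300,:380]=a;c[:,380:]=s
cv2.imwrite("pics/w2.png",c)
E
```

```text
[0.66544237 0.09690198 0.07339588] [0.59778969 0.0932313  0.59803375]
```

View pics/w2.png

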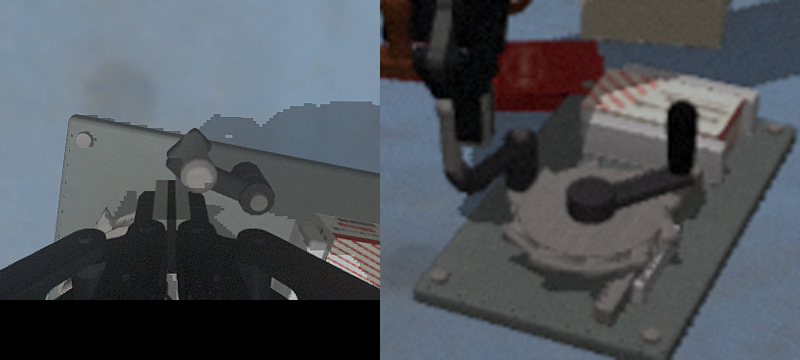

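The pawl is swung well clear: the pin at (198,175) in the left crop has moved outward with its pivot at (255,195). I'll back off, lift, and go to the near side of the knob.

Call:
{"op": "carry_out", "data": {
  "commands": [
    [[-0.3, 0, 0, 0, 0, 0], [-0.2, 0, -0.4, 0, 0, 0], [0, 0, -0.7, 0, 0, 0], [0, 0, -0.7, 0, 0, 0], [0, 0, -0.2, 0, 0, 0], [-0.6, 0.45, 0, 0, 0, 0], [-0.6, 0.45, 0, 0, 0, 0], [-0.6, 0.45, 0, 0, 0, 0], [-0.6, 0.5, 0, 0, 0, 0], [-0.2, 0, 0, 0, 0, 0], [0, 0, 0, 0, 0, 0], [0, 0, 0, 0, 0, 0]]
  ]
}}

```text
clock: 5.72
position: [0.5417, 0.0226, 0.1537]
ee_rot: [1.0, 0.0, 0.001, 0.0]
ft_force: [0.1, 0.3, -0.5]
grip_width: -0.001
grasp_force: 0.0
```

```bash
python3 - <<'E'
from h import *
o=get_obs();print(o['position'],o['ft_force'])
a=camera("wrist")[:,:,::-1].copy();s=camera("side")[160:280,260:400,::-1]
s=cv2.resize(s,(420,360),interpolation=cv2.INTER_CUBIC);a=cv2.resize(a[100:400,150:530],(380,300))
c=np.zeros((360,800,3),np.uint8);c[:300,:380]=a;c[:,380:]=s
cv2.imwrite("pics/w3.png",c)
E
```

```text
[0.5416545  0.0225508  0.15366258] [ 0.06602037  0.3369794  -0.52827645]
```

View pics/w3.png

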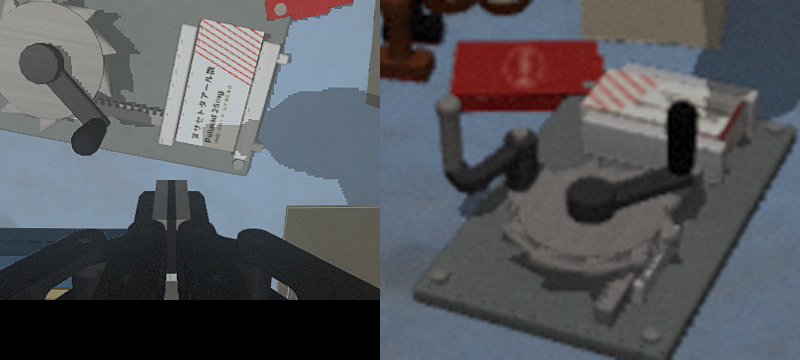

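The knob is at (88,137) in the left crop, ahead and to the left of the fingertips as expected. I'll descend and push in +y.

Call:
{"op": "carry_out", "data": {
  "commands": [
    [[0, 0, 0.6, 0, 0, 0], [0, 0, 0.6, 0, 0, 0], [0, 0, 0.5, 0, 0, 0], [0, 0, 0.3, 0, 0, 0], [0, 0, 0, 0, 0, 0], [0, -0.3, 0, 0, 0, 0], [0, -0.3, 0, 0, 0, 0], [0, -0.2, 0, 0, 0, 0], [0, -0.2, 0, 0, 0, 0], [0, -0.2, 0, 0, 0, 0], [0, -0.2, 0, 0, 0, 0], [0, -0.2, 0, 0, 0, 0], [0, -0.2, 0, 0, 0, 0], [0, -0.2, 0, 0, 0, 0], [0, -0.2, 0, 0, 0, 0], [0, -0.2, 0, 0, 0, 0], [0, -0.14, 0, 0, 0, 0], [0, 0, 0, 0, 0, 0], [0, 0, 0, 0, 0, 0]]
  ]
}}

```text
clock: 7.4
position: [0.5411, 0.1248, 0.0733]
ee_rot: [1.0, 0.001, -0.0, -0.0]
ft_force: [0.7, 0.5, -0.3]
grip_width: -0.002
grasp_force: 0.0
```

Call:
{"op": "carry_out", "data": {
  "commands": [
    [[0, 0.3, 0, 0, 0, 0], [0, 0.5, 0, 0, 0, 0], [0, 0, -0.5, 0, 0, 0], [0, 0, -0.8, 0, 0, 0], [0, 0, -0.8, 0, 0, 0], [0, 0.8, 0, 0, 0, 0], [0, 0.8, 0, 0, 0, 0], [0, 0.8, 0, 0, 0, 0], [0, 0, 0, 0, 0, 0], [0, 0, 0, 0, 0, 0]]
  ]
}}

```text
clock: 8.23
position: [0.5411, -0.0074, 0.1571]
ee_rot: [1.0, -0.002, -0.0, 0.0]
ft_force: [0.5, 0.7, -0.9]
grip_width: -0.002
grasp_force: 0.0
```

```bash
python3 - <<'E'
from h import *
o=get_obs();print(o['position'],o['ft_force'])
a=camera("scene")[240:390,275:405,::-1];s=camera("side")[160:280,260:400,::-1]
s=cv2.resize(s,(420,360),interpolation=cv2.INTER_CUBIC);a=cv2.resize(a,(380,438))
c=np.zeros((438,800,3),np.uint8);c[:438,:380]=a;c[:360,380:]=s
cv2.imwrite("pics/w4.png",c)
E
```

```text
[ 0.54111595 -0.00736668  0.15708151] [ 0.45097017  0.67379664 -0.94002997]
```

View pics/w4.png

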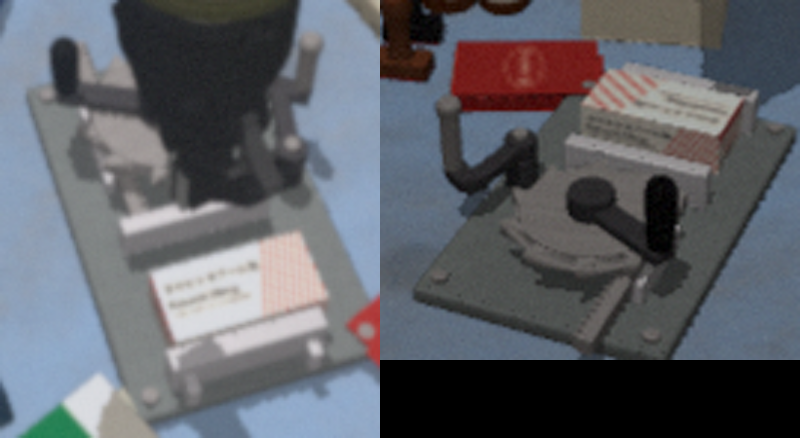

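The jaw is well back from the carton, the pawl is still out, and the carton is in place. I'll check the crank angle numerically and hand in if it's above 1.0 rad.

```bash
python3 - <<'E'
from h import *
k=onz("side",353.3,220.7,.098);k0=np.array([.5461,.0799]);w=np.array([.5923,.1153])
a=[np.arctan2(*(q[:2]-w)[::-1])%6.283 for q in(k0,k)];t=a[0]-a[1];print(k,t)
if 1.0<t<1.75: print(hand_in())
E
```

```text
[0.54666892 0.15012492 0.098     ] 1.3055104575579155
the job is handed in; nothing more can be done
None
```

I swung the pawl clear and turned the crank back about 1.3 rad, which puts the jaw about 26 mm back; the carton is still in place, the gripper is clear of everything, and the job is handed in (no verdict was returned).

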